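Sweep the jar lids into the blue tray

TASK

Clear the sorting board: with the fingertips, sweep the three yellow jar lids across the board and over its open edge into the blue tray. Only push the lids, never pick them up, and leave the two small jars standing where they are on the board and everything else on the table in its place.

Things in the scene. Friction and masses are not known exactly. Their poses are not given: they have to be found in the camera images.
- board: fixed sorting board: a metal box with a smooth white top, 270 mm (its x) by 300 mm (its y), top 60 mm above the table. Origin at the centre of its underside, on the table. Rims 12 mm high and 8 mm thick run along its near and far edges (its -x and +x); its left and right edges (y = +150 and -150 mm) are open and flush with the top. It may be turned some degrees
- tray_blue: blue, empty open tray fixed on the table against one open edge of the sorting board (left or right, it varies): 260 mm along the board's x, 120 mm along the board's y, walls 45 mm high and 4 mm thick, floor 4 mm thick, so its rim is 15 mm below the board's top. Origin at the centre of its underside, 212 mm from the board's centre; axes parallel to the board's
- tray_grey: grey, empty open tray fixed on the table against one open edge of the sorting board (left or right, it varies): 260 mm along the board's x, 120 mm along the board's y, walls 45 mm high and 4 mm thick, floor 4 mm thick, so its rim is 15 mm below the board's top. Origin at the centre of its underside, 212 mm from the board's centre; axes parallel to the board's. Not the one to use
- lid_a: yellow round screw lid for a jar, lying flat on the board: 40 mm diameter, 16 mm tall, about 20 g. Origin at the lid's centre, 8 mm above its underside. Slides freely; it tips into a tray once its centre is pushed past the board's open edge. It lies on the board's near strip (x about -75 mm), clear of the jars
- lid_b: yellow round screw lid for a jar, lying flat on the board: 40 mm diameter, 16 mm tall, about 20 g. Origin at the lid's centre, 8 mm above its underside. Slides freely; it tips into a tray once its centre is pushed past the board's open edge. Two lie well apart on the board's far strip (x about +75 mm), clear of the jars
- lid_c: yellow round screw lid for a jar, lying flat on the board: 40 mm diameter, 16 mm tall, about 20 g. Origin at the lid's centre, 8 mm above its underside. Slides freely; it tips into a tray once its centre is pushed past the board's open edge. Two lie well apart on the board's far strip (x about +75 mm), clear of the jars
- jar_1: small brown glass jar with a white cap, standing upright on the board's middle strip: 44 mm diameter, 42 mm tall, origin at the centre of its underside. Must stay standing where it is
- jar_2: small brown glass jar with a white cap, standing upright on the board's middle strip: 44 mm diameter, 42 mm tall, origin at the centre of its underside. Must stay standing where it is
- bowl: black bowl, 100 mm across, 50 mm tall, on the table to the right of the board; origin at the centre of its underside; leave alone
- beaker: white jug with a handle, 80 mm across, 100 mm tall, on the table to the left of the board; origin at the centre of its underside; leave alone
- brown_jar: large brown jar with a black cap, 80 mm across, 110 mm tall, on the table to the left; origin at the centre of its underside; leave alone
- spatula: spatula lying flat on the table to the right, its origin on the table under it; leave alone

How it is judged:
By the outcome, as a careful person would: the job done as asked, in the order asked, and still so for the second after the job is handed in, with the robot touching nothing.
It also fails if it takes over 61 s, if anything falls off the work surface, if the arm or the gripper's body presses on something with over 40 N, if the wrist force passes 120 N, or if a joint passes its speed limit or range.

ROBOT

A 6-joint arm with a two-finger parallel gripper is mounted at the origin on the work surface. World frame = base frame: x ahead of the robot, y to its left, z up, the work surface at z = 0. Lengths are in m, angles in rad, forces in N, time in s.
With the tool pointing down it reaches from about 0.15 to 0.775 m from the base axis. Payload 6.1 kg.
Tool frame: the origin (TCP) lies on the centre line of the jaws, within the pads' length; the fingertips stand 19 mm ahead of it and the grasp point (between the pads) is the TCP; y points along the fingers, x is the direction in which the jaws open and shut, and the axes are right-handed (so a half turn about y gives the same grasp; the last joint's range is limited). The gripper opens to 85 mm and grips with 20 to 120 N. Pads are 22 mm wide; open, the fingers measure 114 mm over their backs; the gripper's body (76 mm by 85 mm) begins 54 mm behind the grasp point. The pads swing forward as they close: fully open they stand 13 mm farther back than shut.
Start: joints at [-1.178, 0.126, -0.04, 1.405, 0, 1.571], TCP at [0.201, -0.485, 0.25] pointing down, gripper open.
Joint ranges: [-2.72, 2.72], [-0.95, 1.95], [-1.27, 1.35], [-1.78, 2.02], [-1.46, 1.47], [-3.14, 3.14]. Speed limits (rad/s): [2.39, 2.39, 3.01, 3.14, 3.14, 3.14].

INTERFACE

Orientations are given as a 3x3 rotation matrix whose columns are the frame's x, y, z axes.
In Python, from station import bot, capture gives the robot as it stands.
- The arm moves only by the tool jog_arm, never from a script. Its argument "plan" is a list of rows, each a list of 7 numbers: the closure, from 0 (fully open) to 1 (shut), then the shift along the tool's x, y, z in cm, then the turn, a rotation vector about the tool's x, y, z in degrees. In form: [[jaw, tx, ty, tz, ax, ay, az], ...]. A call has 1 to 20 rows; each row shifts and turns the pose as measured when the row begins, along the tool's axes as they then stand; what a row does not reach is not made up. A row lasts 1/8 s, in which the tool goes at most 62.5 mm and 10.7 degrees, less where a joint would pass 70% of its speed; a pose out of reach is approached as far as the arm can. A call with a gripper value outside its range is refused whole. The fingers move at their own pace and stop on an object; "newtons" is the grip in N (left out, the last holds). Time passes only in rows, so rows that do not move let the fingers close. It gives the time, the measured TCP pose, the force and the opening at its end, in the units of the state.
- bot.get_obs(): the state, without advancing time (a new reading comes with each control period).
- capture(name): name is "scene" or "side" or "wrist"; returns a dict with "img" (480x640x3 uint8, red, green, blue), "z_map" (480x640 float32, m along the optical axis (not along the pixel's ray), 0 where there is no reading), "fx", "fy", "cx", "cy" (pixels), "xyz" and "orientation" of the camera in the world; the wrist camera has in their place "tool_from_camera" (4x4, takes a point from camera to tool coordinates, whose origin is the TCP and whose axes are the tool frame's). Camera axes: x right, y down, z forward; pixel columns grow to the right and rows downward; lengths in m; the calibration is good to about 2 mm. The wrist camera is an equidistant fisheye: a pixel r from the principal point sees the ray r / f radians off the axis. A picture is of the moment at which its call begins: read the wrist's pose just before it.
- bot.close_job(): hands the job in, once; it reports no verdict.
The state is a dict: "time_s": time; "joint_positions": joint angles; "dq": joint speeds; "joint_efforts": joint torques, N m; "tool_pos": TCP position; "orientation": TCP orientation; "contact_force": force on the tool from outside, world axes, zero at the start; "torque": the same for the moment, N m; "gripper_width": opening from 0.0 (shut) to 1.0 (fully open).
Only numpy, scipy, OpenCV 4.12 (cv2) and the standard library are available. Lean on these libraries where they do the work, as an engineer would, in place of code of your own. Each camera call takes 0.05 s, during which the arm holds its last target.

## Working session

There is one attempt and no reset: what is moved stays moved. The work goes in short steps, Python scripts to look and compute and a tool call to move; the robot and the scene stay as the last step left them, time stands still between calls to the robot, and variables do not carry over. Pictures are saved under pics/ and viewed, and the job is handed in when it is done.

Besides the shell and the picture viewer there is one more tool, called after ">>>" as a command line: name --pt "numbers of a row" for each row, then --argument value for the rest. jog_arm: Moves the arm, as the interface text tells. Its arguments: {"type":"object","properties":{"plan":{"type":"array","items":{"type":"array","items":{"type":"number"}}},"newtons":{"type":"number"}},"required":["plan"]}

```bash
ls; mkdir -p pics
python3 - <<'E'
from station import bot,capture
import cv2
print(bot.get_obs())
for n in("scene","side"):
    c=capture(n); cv2.imwrite(f"pics/{n}0.png",c["img"][:,:,::-1]); print(n,c["fx"],c["fy"],c["cx"],c["cy"],c["xyz"],c["orientation"])
E
```

```text
pics
{'time_s': 0.0, 'joint_positions': array([-1.17800329e+00,  1.26379808e-01, -4.06197846e-02,  1.40540846e+00,
       -1.48241868e-05,  1.57079759e+00]), 'dq': array([-6.61558205e-05,  1.38016153e-03,  7.00612852e-04, -9.04375944e-04,
        3.07252785e-04,  6.92536688e-04]), 'joint_efforts': array([-1.04608094e-03, -4.35914004e+01,  3.52925456e+01,  1.73075456e-02,
       -1.50496785e-04, -3.78413205e-06]), 'tool_pos': array([ 0.20080265, -0.48466239,  0.24952316]), 'orientation': array([[ 3.82768573e-01, -6.30615517e-04,  9.23844046e-01],
       [-9.23842856e-01,  1.48330735e-03,  3.82769092e-01],
       [-1.61172480e-03, -9.99998701e-01, -1.48262001e-05]]), 'contact_force': array([ 0.0208026 , -0.05299802, -0.0173166 ]), 'torque': array([ 0.00807676, -0.02322158, -0.03898128]), 'gripper_width': 0.9962030865828739}
scene 544.4081914248768 544.4081914248768 324.84250538850324 236.44496228215343 [ 1.14176321 -0.53029362  0.99220831] [[ 0.66302583  0.55886526 -0.49806262]
 [ 0.74852612 -0.50405996  0.43085055]
 [-0.01026602 -0.65847793 -0.75253002]]
side 515.8062233014277 515.8062233014277 321.6189368355722 246.5217698114676 [0.49553758 0.79519235 0.97536368] [[-0.99971063 -0.02358025  0.0047564 ]
 [-0.02082806  0.74957895 -0.66158717]
 [ 0.0120351  -0.6614948  -0.74985318]]
```

View pics/scene0.png

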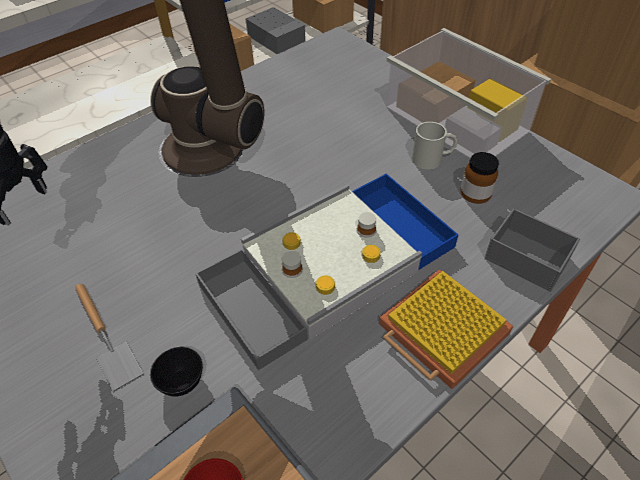

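View pics/side0.png

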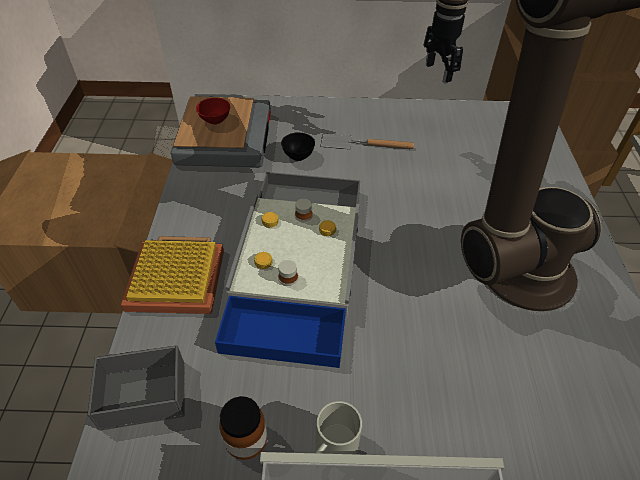

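The blue tray is on the board's left (+y), the grey one on its right. In the scene view the lids are near (291,241), (325,284) and (371,253), and the jars near (367,222) and (291,262). Next I'll measure them.

```bash
cat > h.py <<'E'
from station import bot,capture
import cv2,numpy as np
def ray(c,u,v,z):
    d=np.asarray(c["orientation"])@np.array([(u-c["cx"])/c["fx"],(v-c["cy"])/c["fy"],1.])
    o=np.asarray(c["xyz"]); return (o+d*(z-o[2])/d[2])
def cloud(c):
    v,u=np.mgrid[:480,:640]; Z=c["z_map"]
    P=np.stack([(u-c["cx"])/c["fx"]*Z,(v-c["cy"])/c["fy"]*Z,Z],-1)
    return P@np.asarray(c["orientation"]).T+np.asarray(c["xyz"])
def lids(c,P,hsv):
    m=cv2.inRange(hsv,(15,120,80),(35,255,255))
    n,l,s,ce=cv2.connectedComponentsWithStats(m)
    out=[]
    for i in range(1,n):
        if 60<s[i,4]<900:
            p=P[l==i]; t=p[np.abs(p[:,2]-.076)<.004]
            if len(t)>20: out.append((ce[i].round(),len(t),t.mean(0).round(4),ray(c,*ce[i],.072)[:2].round(4),((t.max(0)+t.min(0))/2).round(4),np.ptp(t,0).round(3)))
            else: out.append((ce[i].round(),'z',np.median(p,0).round(3)))
    return out
E
python3 - <<'E'
from h import *
for n in("scene","side"):
    c=capture(n);P=cloud(c);hsv=cv2.cvtColor(c["img"],cv2.COLOR_RGB2HSV)
    print(n)
    for o in lids(c,P,hsv): print(o)
    reg=(P[...,0]>.25)&(P[...,0]<.75)&(abs(P[...,1])<.4)
    # jars tops
    m=((abs(P[...,2]-.102)<.004)&reg).astype(np.uint8)
    k,l,s,ce=cv2.connectedComponentsWithStats(m)
    for i in range(1,k):
        if s[i,4]>40: p=P[l==i]; print('z102',ce[i].round(),s[i,4],((p.max(0)+p.min(0))/2).round(4),np.ptp(p,0).round(3))
    for z in(.06,.072):
        m=((abs(P[...,2]-z)<.003)&reg).astype(np.uint8)
        if z==.06:
            k,l,s,ce=cv2.connectedComponentsWithStats(m); i=1+s[1:,4].argmax(); q=P[l==i]
            r=cv2.minAreaRect(q[:,:2].astype(np.float32)*1000); print('top',r,cv2.boxPoints(r).round(),np.median(q[:,2]))
    b=cv2.inRange(hsv,(105,120,40),(125,255,255)); q=P[(b>0)&reg&(abs(P[...,2]-.045)<.004)]
    r=cv2.minAreaRect(q[:,:2].astype(np.float32)*1000); print('blue rim',r)
E
```

```text
scene
(array([162.,   9.]), 'z', array([-1.369,  0.601, -0.291]))
(array([301.,   9.]), 'z', array([-1.26 ,  1.388, -0.517]))
(array([409.,   9.]), 'z', array([-0.558,  1.525, -0.311]))
(array([533.,   7.]), 'z', array([ 0.077,  1.527, -0.069]))
(array([483.,  12.]), 'z', array([-0.143,  1.528, -0.164]))
(array([412.,  27.]), 'z', array([-0.531,  1.528, -0.388]))
(array([242.,  47.]), 'z', array([-1.065,  0.85 , -0.457]))
(array([508.,  45.]), 'z', array([ 0.016,  1.527, -0.256]))
(array([291., 241.]), 186, array([ 0.4917, -0.0675,  0.0766]), array([ 0.492 , -0.0674]), array([ 0.4907, -0.0667,  0.076 ]), array([0.037, 0.04 , 0.008]))
(array([371., 253.]), 206, array([0.6361, 0.0382, 0.0766]), array([0.6365, 0.0386]), array([0.6353, 0.0386, 0.076 ]), array([0.041, 0.042, 0.008]))
(array([325., 285.]), 226, array([ 0.6325, -0.0921,  0.0767]), array([ 0.6328, -0.0916]), array([ 0.6312, -0.0908,  0.0761]), array([0.039, 0.042, 0.007]))
(array([ 94., 316.]), 'z', array([ 0.336, -0.484,  0.017]))
(array([184., 457.]), 'z', array([ 0.739, -0.501,  0.069]))
z102 [477. 171.] 43 [0.6379 0.3932
[... 1198 characters left out ...]
y([ 0.4897, -0.0647,  0.076 ]), array([0.039, 0.043, 0.008]))
(array([263., 259.]), 183, array([0.6341, 0.0423, 0.0764]), array([0.6338, 0.0416]), array([0.6351, 0.0422, 0.076 ]), array([0.039, 0.039, 0.008]))
z102 [303. 204.] 160 [ 0.5493 -0.1117  0.1018] [0.039 0.042 0.007]
z102 [287. 267.] 213 [0.5743 0.0864 0.102 ] [0.037 0.041 0.008]
z102 [339. 403.] 68 [0.4623 0.3951 0.1005] [0.05  0.01  0.005]
top ((559.4744262695312, -12.495391845703125), (305.8211364746094, 268.46258544921875), 84.16414642333984) [[ 410. -151.]
 [ 677. -178.]
 [ 709.  126.]
 [ 441.  153.]] 0.06008537351227805
blue rim ((582.135009765625, 197.5382843017578), (124.97293853759766, 260.8131103515625), 84.03115844726562)
```

>>> jog_arm --pt "0.72 0 0 0 0 -10.2 0" --pt "0.72 0 0 0 0 -10.2 0" --pt "0.72 0 0 0 0 -10.2 0" --pt "0.72 0 0 0 0 -10.2 0" --pt "0.72 0 0 0 0 -10.2 0" --pt "0.72 0 0 0 0 -10.2 0" --pt "0.72 3.1 0 4.3 0 0 0" --pt "0.72 3.1 0 4.3 0 0 0" --pt "0.72 3.1 0 4.3 0 0 0" --pt "0.72 3.1 0 4.3 0 0 0" --pt "0.72 3.1 0 4.3 0 0 0" --pt "0.72 3.1 0 4.3 0 0 0" --pt "0.72 3.1 0 4.3 0 0 0" --pt "0.72 3.1 0 4.3 0 0 0" --pt "0.72 3.1 0 4.3 0 0 0" --pt "0.72 3.1 0 4.3 0 0 0" --pt "0.72 3.1 0 4.3 0 0 0" --pt "0.72 0 0 0 0 0 0"

```text
time_s: 2.45
tool_pos: [0.5872, -0.0242, 0.2463]
orientation: [[0.997, -0.003, 0.077], [-0.077, 0.004, 0.997], [-0.003, -1.0, 0.004]]
contact_force: [-0.5, -1.3, 0.3]
gripper_width: 0.279
```

```bash
cat >> h.py <<'E'
C=np.array([.5585,-.0128]);a=np.radians(-5.9);EX=np.array([np.cos(a),np.sin(a)]);EY=np.array([-EX[1],EX[0]])
def bd(p): d=np.asarray(p)[:2]-C; return np.round([d@EX*1000,d@EY*1000],1)
def st(target=None):
    o=bot.get_obs();R=o["orientation"];p=o["tool_pos"]
    print('t',o["time_s"].__round__(2),'tcp',p.round(4),'board mm',bd(p),'yaw',np.degrees(np.arctan2(R[1,0],R[0,0])).round(1),'down',R[:,1].round(3),'F',o["contact_force"].round(1),'w',round(o["gripper_width"],2))
    if target is not None:
        w=C+target[0]/1e3*EX+target[1]/1e3*EY; d=np.array([*w,target[2]/1e3])-p
        print('shift tool cm',(R.T@d*100).round(2))
    return o
E
python3 - <<'E'
from h import *
st((70.6,16,150))
E
```

```text
t 2.45 tcp [ 0.5872 -0.0242  0.2463] board mm [29.7 -8.4] yaw -4.4 down [-0.003  0.004 -1.   ] F [-0.5 -1.3  0.3] w 0.28
shift tool cm [4.18 9.63 2.29]
```

>>> jog_arm --pt "0.72 2.1 0 1.2 0 1.5 0" --pt "0.72 2.1 3 1.2 0 0 0" --pt "0.72 0 4 0 0 0 0" --pt "0.72 0 4 0 0 0 0" --pt "0.72 0 2 0 0 0 0" --pt "0.72 0 0 0 0 0 0"

```text
time_s: 3.2
tool_pos: [0.6299, -0.006, 0.1125]
orientation: [[0.994, -0.005, 0.106], [-0.106, 0.002, 0.994], [-0.005, -1.0, 0.002]]
contact_force: [-0.4, -0.1, 0.7]
gripper_width: 0.278
```

Run:
```python
from h import *
st((70.6,16,83))
for n in("side","scene"):
    c=capture(n); u=(220,150,180,150) if n=="side" else (230,150,240,180)
    x,y,w,h=u; cv2.imwrite(f"pics/{n}1.png",cv2.resize(c["img"][y:y+h,x:x+w,::-1],None,fx=3.3,fy=3.3))
```

```text
t 3.2 tcp [ 0.6299 -0.006   0.1125] board mm [70.3 14.1] yaw -6.1 down [-0.005  0.002 -1.   ] F [-0.4 -0.1  0.7] w 0.28
shift tool cm [0.04 2.95 0.18]
```

View pics/side1.png

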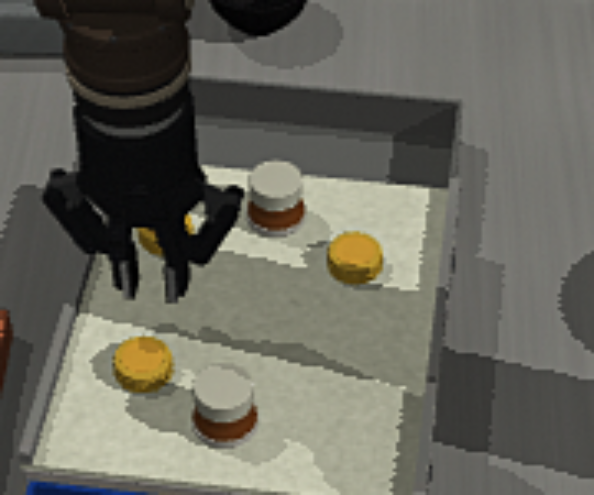

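View pics/scene1.png

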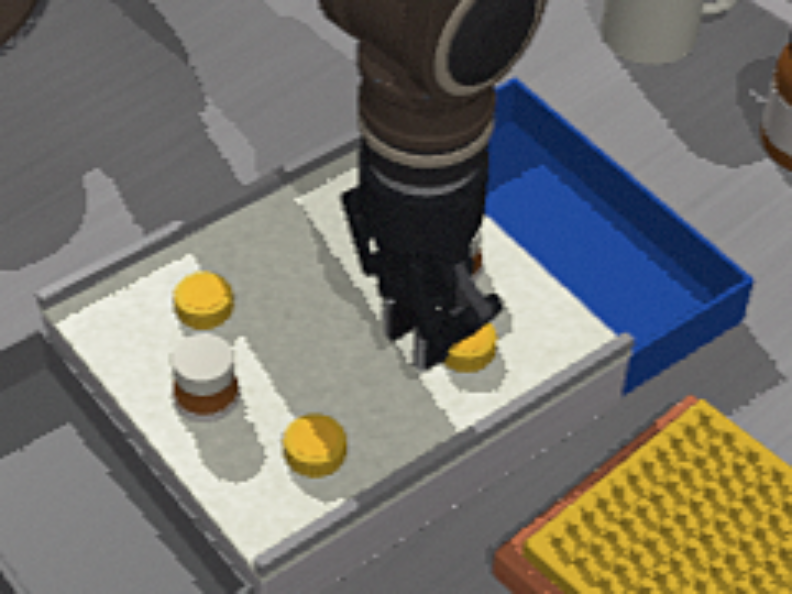

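Run:
```python
from h import *
o=bot.get_obs();R=o["orientation"];p=o["tool_pos"]
for n in("side","scene"):
    c=capture(n);P=cloud(c);L=(P-p)@R
    dark=c["img"].max(-1)<110
    m=(abs(L[...,0])<.09)&(abs(L[...,2])<.06)&(L[...,1]>-.12)&(L[...,1]<.031)&(c["z_map"]>0)
    q=L[m]*1000
    print(n,len(q))
    for lo in range(-110,31,6):
        s=q[(q[:,1]>=lo)&(q[:,1]<lo+6)]
        if len(s)>3: print(lo,len(s),'x',s[:,0].min().round(),s[:,0].max().round(),'z',s[:,2].min().round(),s[:,2].max().round())
```

```text
side 1338
-110 12 x -38.0 2.0 z 5.0 36.0
-104 16 x -38.0 36.0 z -4.0 14.0
-98 37 x -39.0 42.0 z -5.0 14.0
-92 99 x -51.0 46.0 z -7.0 23.0
-86 148 x -64.0 62.0 z -11.0 23.0
-80 144 x -65.0 65.0 z -11.0 23.0
-74 97 x -64.0 65.0 z -5.0 20.0
-68 79 x -60.0 61.0 z 4.0 23.0
-62 71 x -58.0 57.0 z -11.0 21.0
-56 74 x -56.0 59.0 z -11.0 20.0
-50 56 x -51.0 52.0 z -10.0 19.0
-44 68 x -49.0 51.0 z -13.0 17.0
-38 109 x -46.0 47.0 z -10.0 17.0
-32 50 x -41.0 42.0 z -11.0 17.0
-26 25 x -29.0 33.0 z -2.0 16.0
-20 29 x -25.0 24.0 z -6.0 15.0
-14 23 x -25.0 25.0 z -10.0 16.0
-8 32 x -26.0 26.0 z -9.0 15.0
-2 34 x -25.0 26.0 z -6.0 15.0
4 24 x -26.0 24.0 z -1.0 14.0
10 15 x -18.0 25.0 z 2.0 14.0
scene 1164
-110 19 x 33.0 39.0 z -10.0 9.0
-104 28 x 24.0 42.0 z -10.0 8.0
-98 41 x 21.0 45.0 z -10.0 10.0
-92 76 x 8.0 53.0 z -19.0 10.0
-86 120 x -62.0 66.0 z -20.0 13.0
-80 105 x -65.0 66.0 z -19.0 15.0
-74 60 x -64.0 64.0 z -17.0 14.0
-68 51 x -62.0 62.0 z -17.0 8.0
-62 58 x -59.0 59.0 z -17.0 14.0
-56 79 x -55.0 54.0 z -16.0 13.0
-50 61 x -57.0 52.0 z -15.0 14.0
-44 40 x -49.0 48.0 z -12.0 12.0
-38 79 x -48.0 47.0 z -12.0 11.0
-32 42 x -40.0 44.0 z -14.0 9.0
-26 20 x -24.0 26.0 z -11.0 3.0
-20 22 x -17.0 26.0 z -11.0 2.0
-14 29 x -25.0 27.0 z -11.0 2.0
-8 26 x -25.0 27.0 z -11.0 8.0
-2 39 x -24.0 28.0 z -12.0 10.0
4 36 x -23.0 25.0 z -9.0 10.0
10 22 x -16.0 23.0 z -9.0 10.0
```

>>> jog_arm --pt "0.72 0 1.4 0 0 0 0" --pt "0.72 0 1.3 0 0 0 0" --pt "0.72 0 0 0 0 0 0" --pt "0.72 0 0 0 0 0 0"

```text
time_s: 3.9
tool_pos: [0.6331, -0.0056, 0.0887]
orientation: [[0.994, 0.004, 0.105], [-0.105, 0.002, 0.994], [0.004, -1.0, 0.003]]
contact_force: [-0.2, 0.4, -0.2]
gripper_width: 0.282
```

Run:
```python
from h import *
st((71,16,82))
c=capture("side");x,y,w,h=(220,150,180,150); cv2.imwrite(f"pics/side2.png",cv2.resize(c["img"][y:y+h,x:x+w,::-1],None,fx=3.3,fy=3.3))
```

```text
t 3.9 tcp [ 0.6331 -0.0056  0.0887] board mm [73.5 14.8] yaw -6.0 down [ 0.004  0.002 -1.   ] F [-0.2  0.4 -0.2] w 0.28
shift tool cm [-0.25  0.67  0.11]
```

View pics/side2.png

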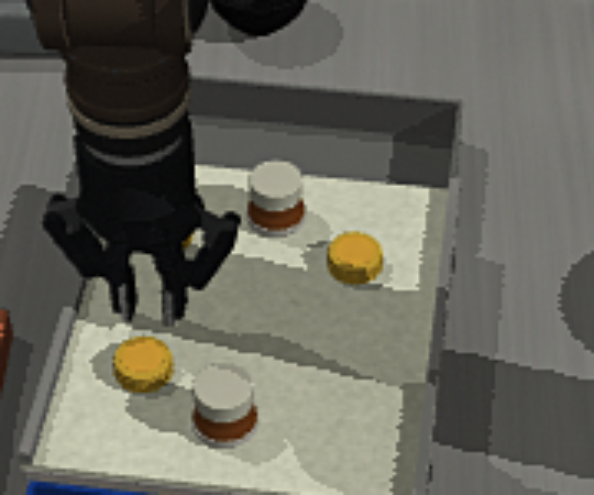

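>>> jog_arm --pt "0.72 -0.2 0.6 0 0 0 0" --pt "0.72 0 0 0.8 0 0 0" --pt "0.72 0 0 1 0 0 0" --pt "0.72 0 0 1 0 0 0" --pt "0.72 0 0 1 0 0 0"

```text
time_s: 4.58
tool_pos: [0.6356, 0.0349, 0.0831]
orientation: [[0.994, 0.005, 0.106], [-0.106, 0.003, 0.994], [0.005, -1.0, 0.003]]
contact_force: [-0.9, -0.2, -0.5]
gripper_width: 0.279
```

```bash
cat >> h.py <<'E'
def look(k):
    c=capture("side");x,y,w,h=(200,150,200,220); cv2.imwrite(f"pics/side{k}.png",cv2.resize(c["img"][y:y+h,x:x+w,::-1],None,fx=2.7,fy=2.7))
    for n in("side","scene"):
        c=capture(n);P=cloud(c);hsv=cv2.cvtColor(c["img"],cv2.COLOR_RGB2HSV)
        for z,nm,mm in((.076,'lid',cv2.inRange(hsv,(15,120,80),(35,255,255))>0),(.102,'jar',np.ones((480,640),bool))):
            m=(mm&(abs(P[...,2]-z)<.004)&(P[...,0]>.4)&(P[...,0]<.73)&(abs(P[...,1]+.01)<.16)&(P[...,2]>.07)).astype(np.uint8)
            k_,l,s,ce=cv2.connectedComponentsWithStats(m)
            for i in range(1,k_):
                if s[i,4]>40: p=P[l==i]; print(n,nm,s[i,4],bd((p.max(0)+p.min(0))/2),np.ptp(p,0)[:2].round(3))
E
python3 - <<'E'
from h import *
st((71,165,82)); look(3)
E
```

```text
t 4.58 tcp [0.6356 0.0349 0.0831] board mm [71.8 55.4] yaw -6.1 down [ 0.005  0.003 -1.   ] F [-0.9 -0.2 -0.5] w 0.28
shift tool cm [-0.11  0.14 10.96]
side lid 160 [-63.1 -59.5] [0.039 0.043]
side lid 197 [72.2 87.2] [0.038 0.043]
side jar 152 [  1.1 -99.5] [0.039 0.041]
side jar 219 [ 5.8 99. ] [0.038 0.041]
scene lid 183 [-61.6 -61.3] [0.04  0.039]
scene lid 228 [ 81.4 -70.8] [0.04  0.039]
scene jar 231 [   2.  -102.4] [0.04  0.039]
```

View pics/side3.png

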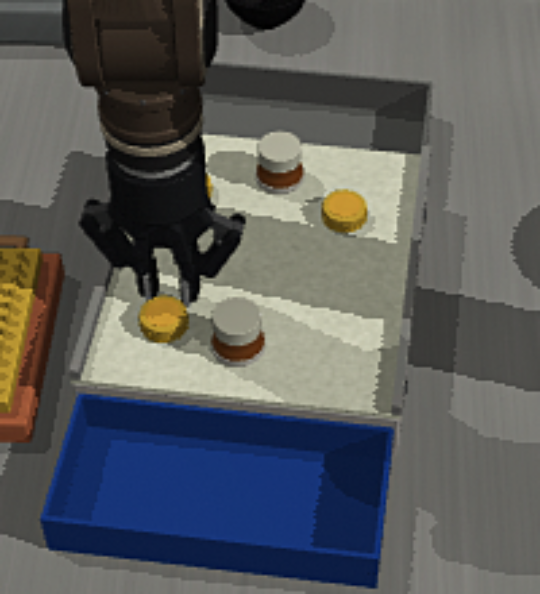

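>>> jog_arm --pt "0.72 0.1 0 1.2 0 0 0" --pt "0.72 0.1 0 1.2 0 0 0" --pt "0.72 0 0 1.2 0 0 0" --pt "0.72 0 0 1.2 0 0 0"

```text
time_s: 5.22
tool_pos: [0.6431, 0.0845, 0.0832]
orientation: [[0.994, 0.005, 0.106], [-0.106, 0.003, 0.994], [0.005, -1.0, 0.003]]
contact_force: [0.3, -1.6, -0.5]
gripper_width: 0.279
```

Run:
```python
from h import *
st((73,165,83)); look(4)
```

```text
t 5.22 tcp [0.6431 0.0845 0.0832] board mm [ 74.1 105.5] yaw -6.1 down [ 0.005  0.003 -1.   ] F [ 0.3 -1.6 -0.5] w 0.28
shift tool cm [-0.13  0.04  5.95]
side lid 85 [ 71.6 -69.2] [0.021 0.039]
side lid 164 [-63.1 -58.9] [0.039 0.042]
side lid 213 [ 74.4 136.6] [0.04  0.042]
side jar 155 [  0.9 -98.7] [0.039 0.043]
side jar 213 [ 5.8 99.5] [0.038 0.04 ]
scene lid 184 [-61.7 -60.6] [0.039 0.039]
scene lid 231 [ 81.  -69.8] [0.041 0.041]
scene jar 165 [ 6.6 97.3] [0.04  0.039]
scene jar 228 [   2.2 -102.3] [0.039 0.04 ]
```

>>> jog_arm --pt "0.72 0 0 1.0 0 0 0" --pt "0.72 0 0 1.0 0 0 0" --pt "0.72 0 0 1.0 0 0 0" --pt "0.72 0 0 1.2 0 0 0" --pt "0.72 0 0 1.2 0 0 0" --pt "0.72 0 0 0 0 0 0"

```text
time_s: 6.12
tool_pos: [0.6491, 0.1417, 0.0834]
orientation: [[0.994, 0.005, 0.105], [-0.105, 0.003, 0.994], [0.005, -1.0, 0.003]]
contact_force: [-0.3, -0.0, -0.2]
gripper_width: 0.28
```

Run:
```python
from h import *
st((80.5,-113,150)); look(5)
```

```text
t 6.12 tcp [0.6491 0.1417 0.0834] board mm [ 74.2 163. ] yaw -6.1 down [ 0.005  0.003 -1.   ] F [-0.3 -0.  -0.2] w 0.28
shift tool cm [  0.74  -6.75 -27.58]
side lid 140 [ 78.9 -69. ] [0.036 0.041]
side lid 161 [-63.1 -59.2] [0.039 0.043]
side jar 159 [  1.1 -99.3] [0.039 0.042]
side jar 211 [  5.7 100.1] [0.038 0.04 ]
scene lid 191 [-61.7 -60.6] [0.041 0.04 ]
scene lid 238 [ 79.9 -71.2] [0.04 0.04]
scene jar 194 [ 6.5 97.8] [0.04  0.041]
scene jar 232 [   1.8 -101.7] [0.04 0.04]
```

View pics/side5.png

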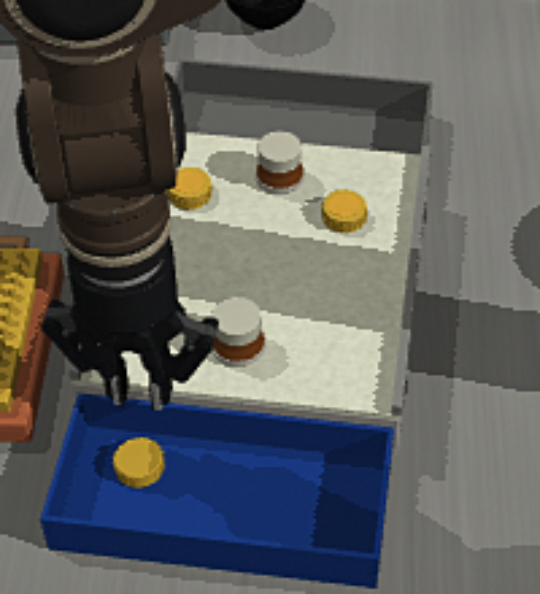

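>>> jog_arm --pt "0.72 0 -3.5 0 0 0 0" --pt "0.72 0 -3.5 0 0 0 0" --pt "0.72 0.1 0 -4.6 0 0 0" --pt "0.72 0.1 0 -4.6 0 0 0" --pt "0.72 0.1 0 -4.6 0 0 0" --pt "0.72 0.1 0 -4.6 0 0 0" --pt "0.72 0.1 0 -4.6 0 0 0" --pt "0.72 0.1 0 -4.6 0 0 0" --pt "0.72 0 0 0 0 0 0"

```text
time_s: 7.4
tool_pos: [0.6231, -0.1468, 0.1555]
orientation: [[0.994, 0.006, 0.111], [-0.111, 0.0, 0.994], [0.006, -1.0, 0.001]]
contact_force: [-0.2, 0.2, 0.2]
gripper_width: 0.279
```

Run:
```python
from h import *
st((79.5,-115,83))
```

```text
t 7.4 tcp [ 0.6231 -0.1468  0.1555] board mm [  78.  -126.7] yaw -6.3 down [ 0.006  0.    -1.   ] F [-0.2  0.2  0.2] w 0.28
shift tool cm [0.1  7.25 1.16]
```

>>> jog_arm --pt "0.72 0.1 2.5 0.5 0 0 0" --pt "0.72 0 2.5 0.5 0 0 0" --pt "0.72 0 1.5 0 0 0 0" --pt "0.72 0 0 0 0 0 0"

```text
time_s: 7.9
tool_pos: [0.6257, -0.1364, 0.0898]
orientation: [[0.994, 0.008, 0.112], [-0.112, 0.001, 0.994], [0.008, -1.0, 0.002]]
contact_force: [0.1, 0.1, 0.5]
gripper_width: 0.274
```

Run:
```python
from h import *
st((79.5,-115,83)); look(6)
```

```text
t 7.9 tcp [ 0.6257 -0.1364  0.0898] board mm [  79.5 -116. ] yaw -6.4 down [ 0.008  0.001 -1.   ] F [0.1 0.1 0.5] w 0.27
shift tool cm [-0.01  0.68  0.1 ]
side lid 153 [ 79.8 -68.5] [0.038 0.04 ]
side lid 160 [-63.2 -58.9] [0.039 0.041]
side jar 151 [  0.9 -98.3] [0.039 0.041]
side jar 216 [ 5.8 99.2] [0.038 0.042]
scene lid 94 [ 80.6 -66.4] [0.041 0.03 ]
scene jar 197 [ 7.3 97.5] [0.041 0.038]
scene jar 45 [  -1.6 -114. ] [0.03  0.016]
```

View pics/side6.png

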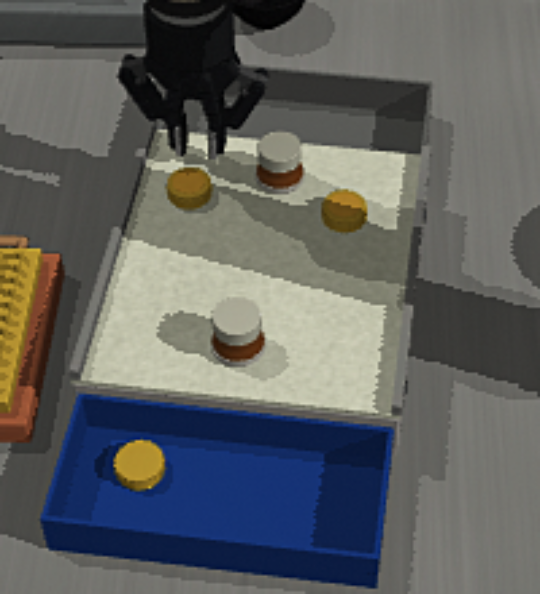

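>>> jog_arm --pt "0.72 0 0.6 0 0 -0.4 0" --pt "0.72 0 0 0.8 0 0 0" --pt "0.72 0 0 1 0 0 0" --pt "0.72 0 0 1.2 0 0 0" --pt "0.72 0 0 1.2 0 0 0" --pt "0.72 0 0 1.2 0 0 0" --pt "0.72 0 0 1.2 0 0 0" --pt "0.72 0 0 1.2 0 0 0" --pt "0.72 0 0 1.2 0 0 0"

```text
time_s: 9.18
tool_pos: [0.6382, -0.0411, 0.0879]
orientation: [[0.994, 0.015, 0.105], [-0.105, -0.0, 0.995], [0.015, -1.0, 0.001]]
contact_force: [-0.1, 0.6, -0.1]
gripper_width: 0.281
```

Run:
```python
from h import *
st((77,105,83)); look(7)
```

```text
t 9.18 tcp [ 0.6382 -0.0411  0.0879] board mm [ 82.1 -19.9] yaw -6.0 down [ 0.015 -0.    -1.   ] F [-0.1  0.6 -0.1] w 0.28
shift tool cm [-0.54  0.49 12.49]
side lid 162 [-63.1 -59.2] [0.039 0.041]
side lid 168 [82.  10.9] [0.037 0.044]
side jar 153 [  1.  -99.6] [0.039 0.042]
side jar 214 [ 5.6 99.9] [0.038 0.042]
scene lid 191 [-61.4 -60.5] [0.039 0.042]
scene jar 109 [  8.6 101.3] [0.035 0.035]
scene jar 233 [   2.5 -102. ] [0.042 0.039]
```

>>> jog_arm --pt "0.72 0 0.4 1.0 0 0 0.8" --pt "0.72 -0.1 0 1.2 0 0 0" --pt "0.72 -0.1 0 1.2 0 0 0" --pt "0.72 -0.1 0 1.2 0 0 0" --pt "0.72 0 0 1.2 0 0 0" --pt "0.72 0 0 1.2 0 0 0" --pt "0.72 0 0 1.2 0 0 0" --pt "0.72 0 0 1.2 0 0 0"

```text
time_s: 10.32
tool_pos: [0.6454, 0.058, 0.0836]
orientation: [[0.994, -0.0, 0.105], [-0.105, 0.001, 0.994], [-0.0, -1.0, 0.001]]
contact_force: [0.6, -0.0, 0.2]
gripper_width: 0.282
```

Run:
```python
from h import *
st((77,166,83)); look(8)
```

```text
t 10.32 tcp [0.6454 0.058  0.0836] board mm [79.2 79.4] yaw -6.0 down [-0.     0.001 -1.   ] F [ 0.6 -0.   0.2] w 0.28
shift tool cm [-0.24  0.07  8.66]
side lid 161 [-63.1 -59.3] [0.039 0.043]
side lid 194 [ 78.9 110.7] [0.038 0.041]
side jar 152 [  1.  -98.4] [0.039 0.04 ]
side jar 213 [ 5.7 99.8] [0.038 0.04 ]
scene lid 188 [-61.9 -61.3] [0.039 0.04 ]
scene jar 41 [ 2.4 86.8] [0.027 0.022]
scene jar 228 [   2.1 -101.7] [0.039 0.038]
```

>>> jog_arm --pt "0.72 0 0 1.1 0 0 0" --pt "0.72 0 0 1.1 0 0 0" --pt "0.72 0 0 1.1 0 0 0" --pt "0.72 0 0 1.1 0 0 0" --pt "0.72 0 0 1.1 0 0 0" --pt "0.72 0 0 1.1 0 0 0" --pt "0.72 0 0 1.2 0 0 0" --pt "0.72 0 0 1.2 0 0 0" --pt "0.72 0 0 0 0 0 0"

```text
time_s: 11.6
tool_pos: [0.6555, 0.1536, 0.0835]
orientation: [[0.995, -0.0, 0.104], [-0.104, 0.001, 0.995], [-0.0, -1.0, 0.001]]
contact_force: [-0.1, 0.0, 0.2]
gripper_width: 0.279
```

Run:
```python
from h import *
st((-64,-107,150)); look(9)
```

```text
t 11.6 tcp [0.6555 0.1536 0.0835] board mm [ 79.4 175.5] yaw -6.0 down [-0.     0.001 -1.   ] F [-0.1  0.   0.2] w 0.28
shift tool cm [-14.3   -6.67 -28.26]
side lid 160 [-63.1 -58.9] [0.039 0.041]
side jar 156 [   1.2 -100.9] [0.039 0.04 ]
side jar 209 [ 5.7 98.3] [0.038 0.042]
scene lid 197 [-61.7 -60.9] [0.038 0.04 ]
scene jar 194 [ 6.8 97.1] [0.04  0.039]
scene jar 231 [   1.6 -101.7] [0.041 0.038]
```

View pics/side9.png

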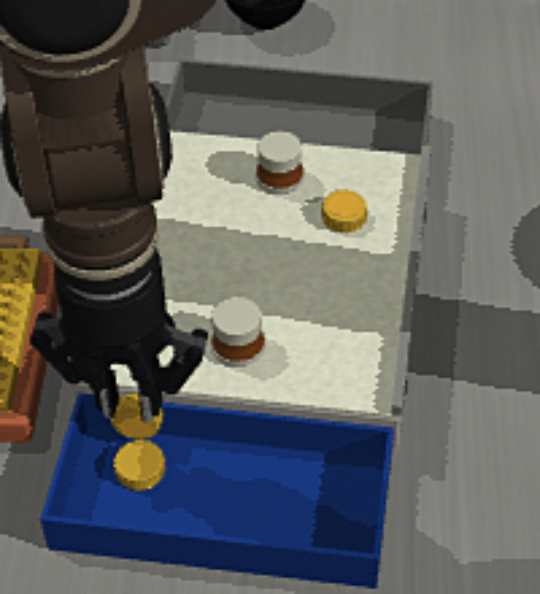

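>>> jog_arm --pt "0.72 0 -3.5 0 0 0 0" --pt "0.72 0 -3.5 0 0 0 0" --pt "0.72 -2.2 0 -4.4 0 0 0" --pt "0.72 -2.3 0 -4.4 0 0 0" --pt "0.72 -2.3 0 -4.4 0 0 0" --pt "0.72 -2.3 0 -4.4 0 0 0" --pt "0.72 -2.3 0 -4.4 0 0 0" --pt "0.72 -2.3 0 -4.4 0 0 0" --pt "0.72 0 0 0 0 0 0"

```text
time_s: 12.88
tool_pos: [0.4853, -0.1065, 0.1562]
orientation: [[0.994, 0.002, 0.111], [-0.111, -0.002, 0.994], [0.002, -1.0, -0.002]]
contact_force: [-0.8, -0.1, 0.6]
gripper_width: 0.283
```

Run:
```python
from h import *
st((-64,-107,83)); look(10)
```

```text
t 12.88 tcp [ 0.4853 -0.1065  0.1562] board mm [ -63.2 -100.8] yaw -6.4 down [ 0.002 -0.002 -1.   ] F [-0.8 -0.1  0.6] w 0.28
shift tool cm [-0.09  7.33 -0.61]
side lid 148 [-63.  -59.6] [0.039 0.039]
side jar 158 [  1.1 -99.2] [0.039 0.042]
side jar 216 [ 5.7 99.7] [0.038 0.041]
scene lid 188 [-61.7 -61.3] [0.041 0.041]
scene jar 201 [ 7.  98.2] [0.04  0.039]
scene jar 231 [   1.7 -101.4] [0.041 0.04 ]
```

View pics/side10.png

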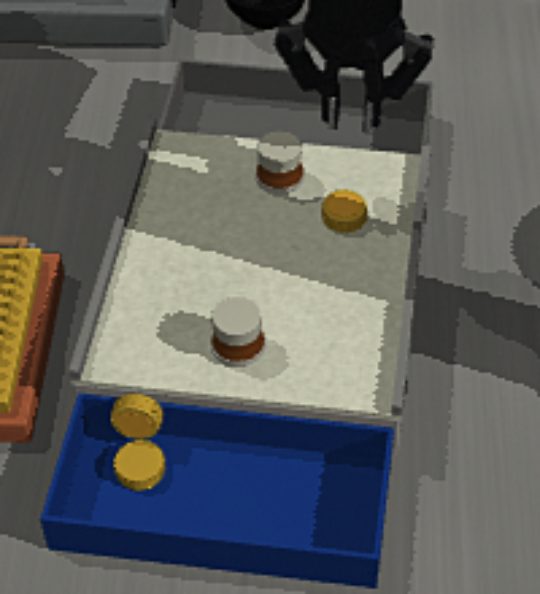

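>>> jog_arm --pt "0.72 -0.1 2.5 -0.6 0 -0.3 0" --pt "0.72 0 2.5 0 0 0 0" --pt "0.72 0 1.5 0 0 0 0" --pt "0.72 0 0 0 0 0 0"

```text
time_s: 13.52
tool_pos: [0.4894, -0.107, 0.0897]
orientation: [[0.995, 0.005, 0.096], [-0.095, -0.001, 0.995], [0.005, -1.0, -0.001]]
contact_force: [-0.5, 0.7, 0.6]
gripper_width: 0.276
```

Run:
```python
from h import *
st((-64,-107,83)); look(11)
```

```text
t 13.53 tcp [ 0.4894 -0.107   0.0897] board mm [ -59.1 -100.8] yaw -5.5 down [ 0.005 -0.001 -1.   ] F [-0.5  0.7  0.6] w 0.28
shift tool cm [-0.5   0.67 -0.62]
side lid 149 [-63. -60.] [0.039 0.044]
side jar 145 [  0.9 -98.6] [0.039 0.041]
side jar 210 [ 5.7 99.5] [0.038 0.041]
scene lid 65 [-54.9 -58.5] [0.028 0.036]
scene jar 189 [ 7.3 98.3] [0.041 0.04 ]
scene jar 228 [   1.8 -101.9] [0.041 0.039]
```

View pics/side11.png

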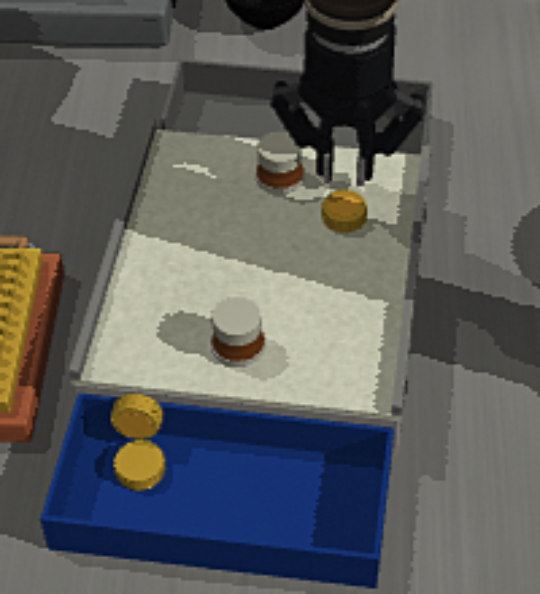

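>>> jog_arm --pt "0.72 -0.5 0 0 0 0.4 0" --pt "0.72 0 0.65 0 0 0 0" --pt "0.72 0 0 0 0 0 0"

```text
time_s: 14.05
tool_pos: [0.486, -0.1073, 0.0862]
orientation: [[0.995, 0.011, 0.104], [-0.104, -0.003, 0.995], [0.011, -1.0, -0.001]]
contact_force: [0.7, 0.1, 0.2]
gripper_width: 0.28
```

Run:
```python
from h import *
st((-64,30,83))
```

```text
t 14.05 tcp [ 0.486  -0.1073  0.0862] board mm [ -62.4 -101.4] yaw -5.9 down [ 0.011 -0.003 -1.   ] F [0.7 0.1 0.2] w 0.28
shift tool cm [-0.18  0.3  13.14]
```

>>> jog_arm --pt "0.72 -0.1 0.3 0 0 0 0.6" --pt "0.72 0 0 0.8 0 0 0" --pt "0.72 0 0 1 0 0 0" --pt "0.72 0 0 1.2 0 0 0" --pt "0.72 0 0 1.2 0 0 0" --pt "0.72 0 0 1.2 0 0 0" --pt "0.72 0 0 1.2 0 0 0" --pt "0.72 0 0 1.2 0 0 0" --pt "0.72 0 0 1.2 0 0 0"

```text
time_s: 15.18
tool_pos: [0.4951, -0.0113, 0.0832]
orientation: [[0.995, 0.0, 0.104], [-0.104, -0.001, 0.995], [0.0, -1.0, -0.001]]
contact_force: [-0.0, -0.3, 0.2]
gripper_width: 0.283
```

Run:
```python
from h import *
st((-65,105,83)); look(12)
```

```text
t 15.18 tcp [ 0.4951 -0.0113  0.0832] board mm [-63.2  -5. ] yaw -5.9 down [ 0.    -0.001 -1.   ] F [-0.  -0.3  0.2] w 0.28
shift tool cm [-1.9e-01  1.0e-02  1.1e+01]
side lid 175 [-63.8  26.4] [0.037 0.041]
side jar 132 [  5.8 -99.4] [0.03  0.041]
side jar 217 [  5.8 100.1] [0.038 0.043]
scene jar 201 [ 6.5 97.8] [0.041 0.041]
scene jar 231 [   1.1 -102.7] [0.042 0.04 ]
```

>>> jog_arm --pt "0.72 -0.1 0 1.2 0 0 0" --pt "0.72 -0.1 0 1.2 0 0 0" --pt "0.72 0 0 1.2 0 0 0" --pt "0.72 0 0 1.2 0 0 0" --pt "0.72 0 0 1.2 0 0 0" --pt "0.72 0 0 1.2 0 0 0" --pt "0.72 0 0 1.2 0 0 0" --pt "0.72 0 0 1.2 0 0 0"

```text
time_s: 16.32
tool_pos: [0.5036, 0.0899, 0.083]
orientation: [[0.995, 0.0, 0.104], [-0.104, -0.001, 0.995], [0.001, -1.0, -0.001]]
contact_force: [0.1, -0.4, -0.1]
gripper_width: 0.283
```

Run:
```python
from h import *
st((-65,172,83)); look(13)
```

```text
t 16.32 tcp [0.5036 0.0899 0.083 ] board mm [-65.2  96.5] yaw -6.0 down [ 0.    -0.001 -1.   ] F [ 0.1 -0.4 -0.1] w 0.28
shift tool cm [ 0.01 -0.01  7.55]
side lid 214 [-65.4 129.1] [0.039 0.039]
side jar 211 [ 5.8 98.8] [0.038 0.041]
scene jar 198 [ 6.  98.3] [0.041 0.042]
scene jar 224 [   2.3 -101.7] [0.042 0.041]
```

>>> jog_arm --pt "0.72 0 0 1.1 0 0 0" --pt "0.72 0 0 1.1 0 0 0" --pt "0.72 0 0 1.1 0 0 0" --pt "0.72 0 0 1.1 0 0 0" --pt "0.72 0 0 1.2 0 0 0" --pt "0.72 0 0 1.2 0 0 0" --pt "0.72 0 0 0 0 0 0" --pt "0.72 0 -3.5 0 0 0 0" --pt "0.72 0 -3.5 0 0 0 0" --pt "0.72 0 -3.5 0 0 0 0" --pt "0.72 -4 -3.5 0 0 0 0" --pt "0.72 -4 0 -2 0 0 0" --pt "0.72 -4 0 -2 0 0 0" --pt "0.72 0 0 0 0 0 0" --pt "0.72 0 0 0 0 0 0"

```text
time_s: 18.35
tool_pos: [0.3845, 0.1333, 0.2273]
orientation: [[0.994, 0.0, 0.105], [-0.105, -0.003, 0.994], [0.001, -1.0, -0.002]]
contact_force: [0.4, -0.0, 0.7]
gripper_width: 0.286
```

Run:
```python
from h import *
st(); look(14)
c=capture("scene");cv2.imwrite("pics/scene14.png",c["img"][:,:,::-1])
for n in("side","scene"):
    c=capture(n);P=cloud(c);hsv=cv2.cvtColor(c["img"],cv2.COLOR_RGB2HSV)
    m=((cv2.inRange(hsv,(15,120,60),(35,255,255))>0)&(P[...,0]>.42)&(P[...,0]<.75)&(P[...,1]>.1)&(P[...,1]<.29)).astype(np.uint8)
    k,l,s,ce=cv2.connectedComponentsWithStats(m)
    for i in range(1,k):
        if s[i,4]>20: p=P[l==i]; print(n,s[i,4],bd((p.max(0)+p.min(0))/2),'z',p[:,2].min().round(3),p[:,2].max().round(3))
```

```text
t 18.35 tcp [0.3845 0.1333 0.2273] board mm [-188.1  127.4] yaw -6.0 down [ 0.    -0.003 -1.   ] F [ 0.4 -0.   0.7] w 0.29
side jar 151 [  0.9 -97.8] [0.039 0.041]
side jar 213 [ 5.8 99.1] [0.038 0.042]
scene jar 195 [ 7.4 98.6] [0.04  0.041]
scene jar 226 [   1.7 -101.3] [0.04  0.039]
side 526 [ 76.3 181.4] z 0.002 0.062
side 206 [-64.9 173.1] z 0.008 0.049
scene 66 [-63.1 182.5] z 0.005 0.049
scene 204 [ 90.1 184.8] z 0.002 0.071
```

View pics/side14.png

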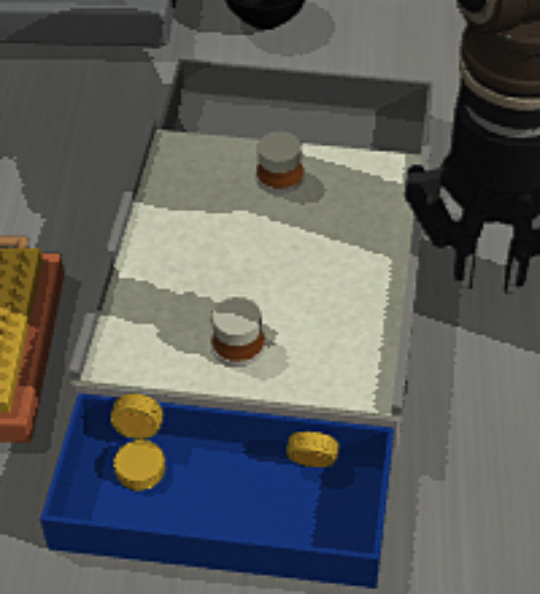

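View pics/scene14.png

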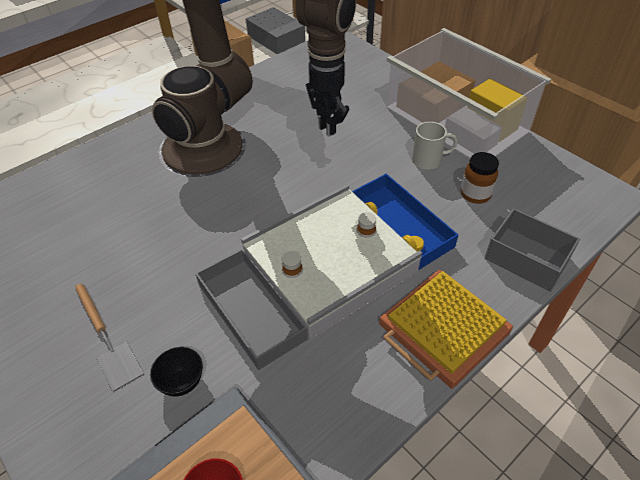

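All three lids look to be in the tray, but one leans near the wall. I'll check that it really rests inside.

Run:
```python
from h import *
c=capture("side");P=cloud(c);hsv=cv2.cvtColor(c["img"],cv2.COLOR_RGB2HSV)
mm=cv2.erode(cv2.inRange(hsv,(15,120,60),(35,255,255)),np.ones((3,3)))>0
for xr in((30,110),(-100,-30)):
    q=np.array([[*((p[:2]-C)@np.array([EX,EY]).T*1000),p[2]*1000] for p in P[mm&(P[...,1]>.08)&(P[...,1]<.29)&(P[...,0]>.42)&(P[...,0]<.75)]])
    q=q[(q[:,0]>xr[0])&(q[:,0]<xr[1])]
    for lo in range(140,270,8):
        s=q[(q[:,1]>=lo)&(q[:,1]<lo+8)]
        if len(s): print(xr,lo,len(s),'x',s[:,0].min().round(),s[:,0].max().round(),'z',s[:,2].min().round(),np.median(s[:,2]).round(),s[:,2].max().round())
x,y,w,h=220,280,140,100
cv2.imwrite("pics/side15.png",cv2.resize(c["img"][y:y+h,x:x+w,::-1],None,fx=5.5,fy=5.5,interpolation=cv2.INTER_CUBIC))
```

```text
(30, 110) 156 24 x 62.0 90.0 z 42.0 57.0 61.0
(30, 110) 164 95 x 61.0 97.0 z 32.0 53.0 62.0
(30, 110) 172 74 x 62.0 96.0 z 16.0 39.0 59.0
(30, 110) 180 32 x 60.0 85.0 z 16.0 20.0 24.0
(30, 110) 188 51 x 56.0 90.0 z 14.0 21.0 25.0
(30, 110) 196 49 x 55.0 91.0 z 16.0 20.0 25.0
(30, 110) 204 53 x 58.0 87.0 z 9.0 19.0 24.0
(30, 110) 212 9 x 70.0 78.0 z 13.0 17.0 22.0
(-100, -30) 164 33 x -82.0 -49.0 z 33.0 42.0 50.0
(-100, -30) 172 107 x -83.0 -48.0 z 14.0 36.0 48.0
(-100, -30) 180 6 x -77.0 -64.0 z 37.0 40.0 46.0
```

View pics/side15.png

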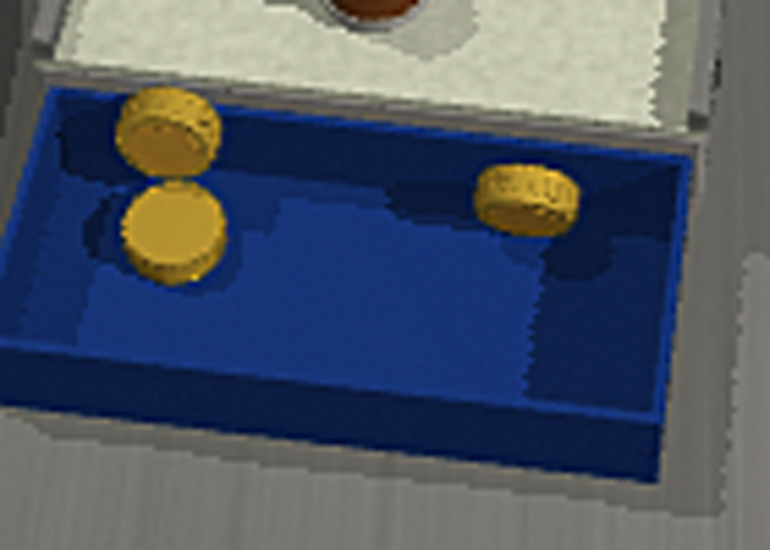

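The check found a weak spot. Lid c leans steeply with its lower edge on lid b, so its top is at about 62 mm, above the tray's 45 mm rim. I'll push it sideways (-x) along the wall with shut fingertips so it drops to the tray floor.

>>> jog_arm --pt "1 4 0 0.5 0 0 0" --pt "1 4 0 0.5 0 0 0" --pt "1 4 0 0.5 0 0 0" --pt "1 4 0 0.5 0 0 0" --pt "1 4 0 0.5 0 0 0" --pt "1 4 0 0.5 0 0 0" --pt "1 4 0 0.5 0 0 0" --pt "1 3 0 0.5 0 0 0" --pt "1 0 0 0 0 0 0"

```text
time_s: 19.82
tool_pos: [0.7089, 0.1417, 0.2197]
orientation: [[0.995, -0.007, 0.104], [-0.104, -0.004, 0.995], [-0.007, -1.0, -0.005]]
contact_force: [-0.7, -0.0, -0.5]
gripper_width: 0.004
```

Run:
```python
from h import *
st((121,169,67))
```

```text
t 19.82 tcp [0.7089 0.1417 0.2197] board mm [133.7 169.1] yaw -6.0 down [-0.007 -0.004 -1.   ] F [-0.7 -0.  -0.5] w 0.0
shift tool cm [-1.17 15.27  0.06]
```

>>> jog_arm --pt "1 -0.8 3.5 0 0 0 0" --pt "1 0 3.5 0 0 0 0" --pt "1 0 3.5 0 0 0 0" --pt "1 0 2 0 0 0 0" --pt "1 0 0 0 0 0 0" --pt "1 0 0 0 0 0 0"

```text
time_s: 20.58
tool_pos: [0.697, 0.1424, 0.0916]
orientation: [[0.995, -0.008, 0.103], [-0.103, -0.004, 0.995], [-0.008, -1.0, -0.005]]
contact_force: [-0.1, -0.4, -0.2]
gripper_width: 0.001
```

Run:
```python
from h import *
st((121,169,67))
for n,(x,y,w,h) in(("side",(210,250,150,120)),("scene",(330,160,150,120))):
    c=capture(n);cv2.imwrite(f"pics/{n}16.png",cv2.resize(c["img"][y:y+h,x:x+w,::-1],None,fx=4.5,fy=4.5,interpolation=cv2.INTER_CUBIC))
```

```text
t 20.57 tcp [0.697  0.1424 0.0916] board mm [121.8 168.6] yaw -5.9 down [-0.008 -0.004 -1.   ] F [-0.1 -0.4 -0.2] w 0.0
shift tool cm [-0.06  2.46  0.05]
```

View pics/side16.png

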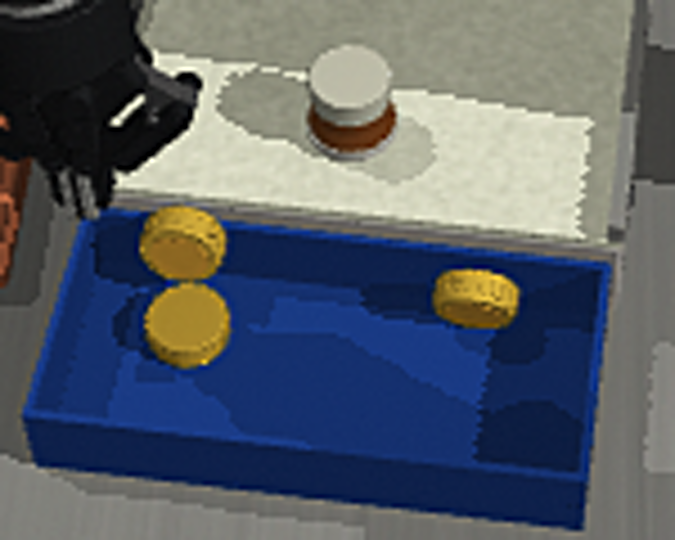

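View pics/scene16.png

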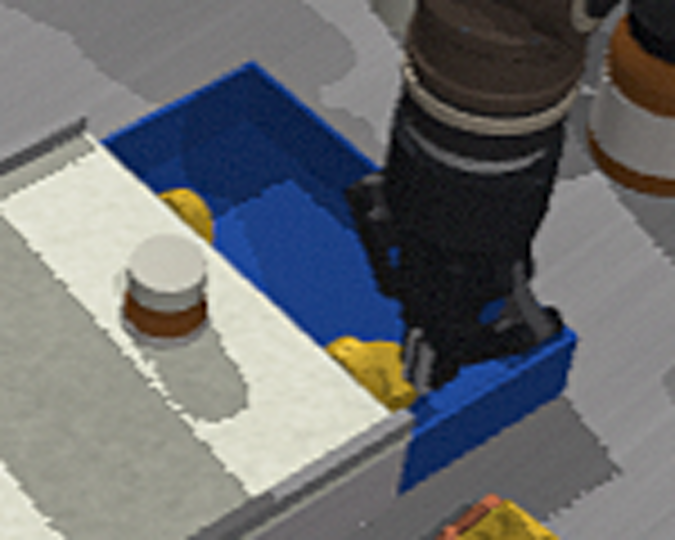

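>>> jog_arm --pt "1 0 1.2 0 0 0 0" --pt "1 0 1.0 0 0 0 0" --pt "1 -0.8 0 0 0 0 0" --pt "1 -1 0 0 0 0 0" --pt "1 -1 0 0 0 0 0" --pt "1 -1 0 0 0 0 0"

```text
time_s: 21.42
tool_pos: [0.6619, 0.1461, 0.0742]
orientation: [[0.995, 0.005, 0.104], [-0.104, -0.004, 0.995], [0.006, -1.0, -0.004]]
contact_force: [3.3, -2.0, 8.3]
gripper_width: 0.0
```

Run:
```python
from h import *
st((40,169,67))
for n,(x,y,w,h) in(("side",(210,250,150,120)),):
    c=capture(n);cv2.imwrite(f"pics/{n}17.png",cv2.resize(c["img"][y:y+h,x:x+w,::-1],None,fx=4.5,fy=4.5,interpolation=cv2.INTER_CUBIC))
```

```text
t 21.43 tcp [0.6619 0.1461 0.0742] board mm [ 86.6 168.7] yaw -6.0 down [ 0.005 -0.004 -1.   ] F [ 3.3 -2.   8.3] w 0.0
shift tool cm [-4.66  0.69  0.03]
```

View pics/side17.png

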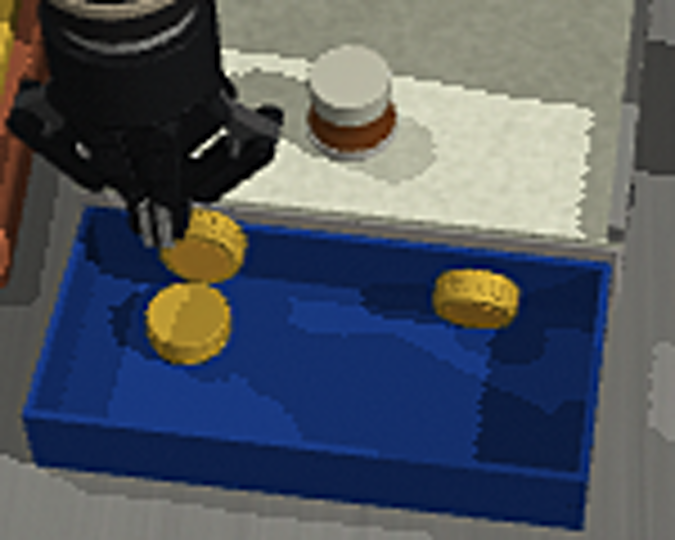

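>>> jog_arm --pt "1 -1 0 0 0 0 0" --pt "1 -1 0 0 0 0 0" --pt "1 -1 0 0 0 0 0"

```text
time_s: 21.85
tool_pos: [0.6299, 0.1499, 0.0773]
orientation: [[0.995, 0.009, 0.104], [-0.104, -0.003, 0.995], [0.009, -1.0, -0.002]]
contact_force: [-0.3, 0.1, 0.3]
gripper_width: 0.002
```

Run:
```python
from h import *
st((40,169,67))
for n,(x,y,w,h) in(("side",(210,250,150,120)),):
    c=capture(n);cv2.imwrite(f"pics/{n}18.png",cv2.resize(c["img"][y:y+h,x:x+w,::-1],None,fx=4.5,fy=4.5,interpolation=cv2.INTER_CUBIC))
```

```text
t 21.85 tcp [0.6299 0.1499 0.0773] board mm [ 54.3 169.2] yaw -5.9 down [ 0.009 -0.003 -1.   ] F [-0.3  0.1  0.3] w 0.0
shift tool cm [-1.44  1.01 -0.02]
```

View pics/side18.png

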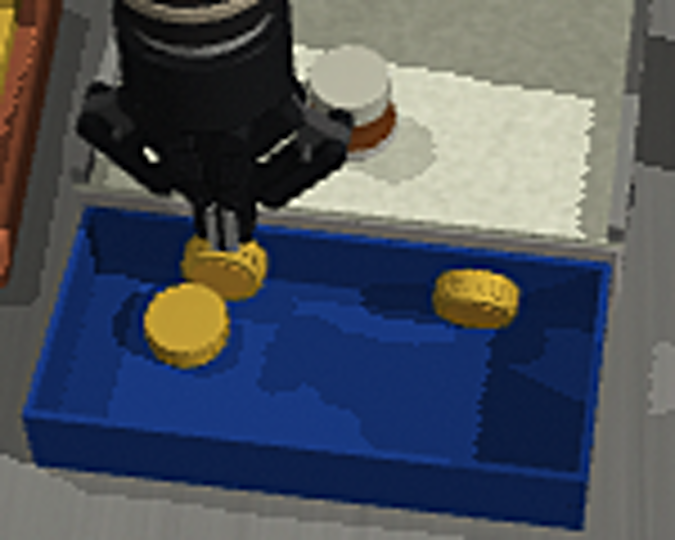

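Lid c has slipped off lid b and now sits low in the tray. I'll retract and check everything.

>>> jog_arm --pt "1 0 -3 0 0 0 0" --pt "1 0 -4 0 0 0 0" --pt "1 0 -4 0 0 0 0" --pt "1 0 -4 0 0 0 0" --pt "1 -4 0 0 0 0 0" --pt "1 -4 0 0 0 0 0" --pt "1 -4 0 0 0 0 0" --pt "1 -4 0 0 0 0 0" --pt "1 -4 0 -1 0 0 0" --pt "1 -4 0 -1 0 0 0" --pt "1 0 0 0 0 0 0" --pt "1 0 0 0 0 0 0"

```text
time_s: 23.4
tool_pos: [0.3751, 0.1554, 0.2254]
orientation: [[0.995, -0.002, 0.101], [-0.101, -0.004, 0.995], [-0.001, -1.0, -0.004]]
contact_force: [-0.5, -0.6, 0.4]
gripper_width: -0.003
```

Run:
```python
from h import *
st(); look(19)
c=capture("scene");cv2.imwrite("pics/scene19.png",c["img"][:,:,::-1])
c=capture("side");P=cloud(c);hsv=cv2.cvtColor(c["img"],cv2.COLOR_RGB2HSV)
mm=cv2.erode(cv2.inRange(hsv,(15,120,60),(35,255,255)),np.ones((3,3)))>0
m=(mm&(P[...,0]>.42)&(P[...,0]<.75)&(P[...,1]>.1)&(P[...,1]<.29))
q=P[m]; print('n',len(q),'max z',np.percentile(q[:,2],[50,95,100]).round(3),'board y',((q[:,:2]-C)@EY).min().round(3),((q[:,:2]-C)@EY).max().round(3))
q2=np.c_[(q[:,:2]-C)@EX,(q[:,:2]-C)@EY,q[:,2]]
for a,b in((-.1,-.03),(.03,.12)):
    s=q2[(q2[:,0]>a)&(q2[:,0]<b)];print(s.min(0).round(3),s.max(0).round(3))
```

```text
t 23.4 tcp [0.3751 0.1554 0.2254] board mm [-199.7  148.4] yaw -5.8 down [-0.002 -0.004 -1.   ] F [-0.5 -0.6  0.4] w -0.0
side jar 158 [  1. -99.] [0.039 0.039]
side jar 216 [  5.7 100.4] [0.038 0.041]
scene jar 201 [ 6.7 96.9] [0.04  0.041]
scene jar 222 [   1.9 -102. ] [0.042 0.039]
n 531 max z [0.025 0.045 0.049] board y 0.159 0.215
[-0.083  0.166  0.012] [-0.048  0.181  0.048]
[0.043 0.159 0.01 ] [0.091 0.215 0.049]
```

View pics/side19.png

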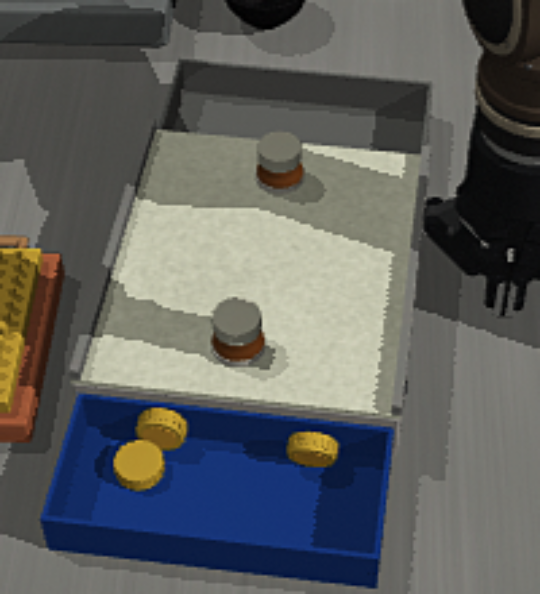

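View pics/scene19.png

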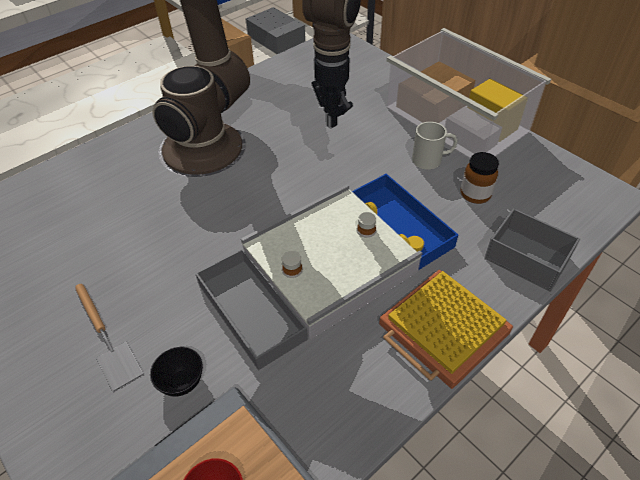

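The three lids are at the bottom of the blue tray (centres well below the rim). The jars still stand at (6,98) and (1,-101) mm on the board, unchanged, and everything else is in place. I'm handing in.

```bash
python3 -c "
from station import bot
print(bot.close_job())"
```

```text
the job is handed in; nothing more can be done
None
```

All three yellow lids are in the blue tray, and I handed the job in at about 23.5 s of the 61 s allowed. I pushed each lid over the board's left edge with partly opened fingertips and gripped none of them.

- **Extra push:** lid c first landed leaning on lid b, with its top at about 62 mm, above the 45 mm rim. I nudged it sideways with shut fingertips until it dropped to the tray floor. The nudge also pressed down on the lid a little; the wrist read about 9 N.
- **Lids:** in the last check all lid points lay within the tray's walls, with the highest at about 49 mm. Lid b lies flat. Lids a and c lean against the tray wall nearest the board, so their upper edges show about 3–4 mm above the rim.
- **Jars and the rest:** both small jars still stand where they started, within the 1–2 mm measuring noise. The bowl, beaker, large jar, spatula and grey tray look unmoved in the final picture; I did not measure them.

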